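# Clip the key tag onto the key stand's snap hook

## Task

Hang the bar-shaped key tag on the snap hook of the key stand: push its ring in through the hook's sprung gate so that the gate snaps shut behind it, and leave the tag hanging freely from the hook, hardly swinging any more. Leave the round key tag and the other things on the desk where they are.

Things in the scene. Friction and masses are not known exactly. Their poses are not given: they have to be found in the camera images.
- bar_tag: The key tag to hang: a grey plastic bar 60 long (x) x 20 wide (y) x 14 thick (z) mm, a plain steel ring fixed rigidly to one end; 30 to 60 g in all. Origin at the centre of the bar's underside, z up as it lies flat on the desk; x runs along the bar towards the ring.
- bar_tag_ring_center (a point): Centre of the tag's ring, at (46.5, 0, 7) mm in the frame of bar_tag. The ring lies in the bar's mid plane (7 mm above the underside): 26 mm inside, 36 mm outside diameter, wire 5 mm thick. It does not turn or bend relative to the bar.
- bar_tag_ring_end (a point): Centre of the ring's wire at its far end, at (62, 0, 7) mm in the frame of bar_tag; same axes.
- disc_tag: The other key tag, to be left alone: a grey plastic disc 44 mm across and 14 mm thick with the same steel ring (ring centre 38.5 mm from the disc's centre along x). Origin at the centre of the disc's underside.
- stand: Key stand, fixed to the desk: base plate 85x85x12 mm (x -10 to 75 mm), upright 14 mm steel post at x = 45 mm, and an arm at its top (10 mm bar, centre z = 192 mm) towards the front that carries a steel snap hook. Origin on the desk straight below the hook's shank; z up; -x is the front, where the hook's nose is, roughly towards the robot.
- bowl (a point): Lowest point of the hook's inside, at (-18, 0, 134) mm in the frame of stand; the ring's wire rests there when it hangs. The hook is a J of 8 mm round bar in the plane y = 0 of stand: shank down at x = 0, half-round bowl, nose rising at x = -36 mm. Clear inside: 28 mm wide, x -32 to -4 mm. Free air from under the bowl (z = 126 mm) to the desk.
- nose_tip (a point): Top of the hook's nose, (-38, 0, 184) mm in the frame of stand. To hang, the nose comes up through the ring while the ring's far wire enters the mouth.
- mouth (a point): Middle of the hook's mouth, on the shut gate, at (-21, 0, 177) mm in the frame of stand (same axes). The ring's far wire goes in here from above, pressing the gate down.
- gate (a joint): Angle of the hook's sprung gate, a 6 mm bar hinged at the shank at (-1, 0, 179) mm in the frame of stand, reaching 31 mm forward to the inside of the nose. 0 = shut, 1.3 = fully open (free end swung down and back). Opens only inward (down), springs shut by itself. Takes 0.6 N at its end at first, about 3 N straight down when the wire slips past its end, 20 to 35 mm below the mouth.
- gate_tip (a point): Centre of the gate's free end, 31 mm from its hinge.
- eye_drops: Small white dropper bottle, 22 mm across, 58 mm tall, standing upright on the desk; bystander.
- contact_lens_case: Contact lens case with two round caps, 30x68x19 mm; bystander.
- glasses_case: Hard spectacle case, 67x162x43 mm; bystander.
Things that resemble listed ones, but are neither listed nor needed, are in the scene too. What is shaped like the bar_tag but green is not meant.

How it is judged:
On the way, in this order (a step that is already met when the one before it is completed fails the run):
1. the bar tag is lifted off the desk (height (world z) of bar_tag above 0.06 m), for 0.1 s.
2. the ring of the bar tag, in the hook's mouth, presses the gate inward (value of joint gate above 0.45 rad and distance between bar_tag_ring_end and mouth below 0.032 m), for 0.02 s.
At the end, for the whole second after the job is handed in: The far end of the bar tag's ring lies inside the snap hook (between nose and shank, within 13 mm of its plane, below the gate), the gate is shut (under 0.08 rad), and the bar hangs below (origin 30 to 105 mm above the desk), let go and hardly swinging (under 0.2 m/s) (value of joint gate below 0.08 rad and x of bar_tag_ring_end in the frame of stand between -0.036 and 0 m and y of bar_tag_ring_end in the frame of stand between -0.013 and 0.013 m and z of bar_tag_ring_end in the frame of stand between 0.128 and 0.17 m and height (world z) of bar_tag between 0.03 and 0.105 m and linear speed of bar_tag below 0.2 m/s); the robot touches nothing.
It fails at once if disc_tag moved by more than 30 mm (distance of disc_tag from where it was at the start of the episode above 0.03 m).
It fails at once if eye_drops moved by more than 30 mm (distance of eye_drops from where it was at the start of the episode above 0.03 m).
It fails at once if contact_lens_case moved by more than 30 mm (distance of contact_lens_case from where it was at the start of the episode above 0.03 m).
It fails at once if glasses_case moved by more than 30 mm (distance of glasses_case from where it was at the start of the episode above 0.03 m).
It also fails if it takes over 45 s, if anything falls off the work surface, if the arm or the gripper's body presses on something with over 40 N, if the wrist force passes 120 N, or if a joint passes its speed limit or range.

## Robot

A 6-joint arm with a two-finger parallel gripper is mounted at the origin on a cart in front of the work surface, level with it; the furniture and walls round the work are solid. World frame = base frame: x ahead of the robot, y to its left, z up, the work surface at z = 0. Lengths are in m, angles in rad, forces in N, time in s.
With the tool pointing down it reaches from about 0.425 to 0.925 m from the base axis. Payload 12.5 kg.
Tool frame: the origin (TCP) lies at the very end of the fingers, on their centre line; the grasp point (between the pads) lies 19 mm behind it (ctrl.pinch_z is the distance from the TCP to the grasp point, in m); z points along the fingers, y is the line along which they close (so a half turn about z gives the same grasp; the last joint's range is limited). The gripper opens to 85 mm and grips with 20 to 120 N. Pads are 22 mm wide; open, the fingers measure 114 mm over their backs; the gripper's body (76 mm by 85 mm) begins 54 mm behind the grasp point. The pads swing forward as they close: fully open they stand 13 mm farther back than shut.
Start: joints at [-1.415, 0.491, 1.559, -0, 1.092, -0.106], TCP at [0.162, -0.604, 0.231] pointing down, gripper open.
Joint ranges: [-3.1, 3.1], [-0.84, 2.19], [0.05, 2.79], [-1.13, 4.28], [0.06, 2.93], [-2.69, 2.69]. Speed limits (rad/s): [2.22, 2.22, 2.79, 3.14, 3.14, 3.14].

## Interface

Orientations are given as [roll, pitch, yaw] about the fixed x, y, z axes, in that order (R = Rz(yaw) Ry(pitch) Rx(roll)).
In Python, from station import ctrl gives the robot as it stands. The module is installed in compiled form; this text tells all that it offers. Calls block until the motion is done:
- ctrl.goto(position, orientation): joint-space move of the TCP to a pose.
- ctrl.movel(position, orientation=None, rate=0.15, max_force=None): straight line of the TCP; orientation=None keeps the orientation; rate is the mean speed in m/s. With max_force (N) it stops when the force on the tool has changed by that much, and returns True; else False.
- ctrl.movej(angles): joint-space move.
- ctrl.move_gripper(opening, newtons=None): finger opening in m; newtons is the grip in N (None keeps the last); returns when the fingers have stopped.
- ctrl.hold(seconds).
- ctrl.solve_ik(position, orientation): joint angles nearest the present ones, or None.
- ctrl.get_state(): the state.
- ctrl.capture(name): name is "scene" or "top" or "wrist"; returns a dict with "img" (480x640x3 uint8, red, green, blue), "fx", "fy", "cx", "cy" (pixels), "origin" and "rotation" of the camera in the world. Camera axes: x right, y down, z forward; pixel columns grow to the right and rows downward; lengths in m; the calibration is good to about 2 mm. A picture is of the moment at which its call begins. There is no depth.
A pose or a line that the arm cannot do raises ctrl.IKError and nothing moves.
- ctrl.sign_off(): hands the job in; it is judged then, once.
The state is a dict: "time": time; "q": joint angles; "dq": joint speeds; "joint_torque": joint torques, N m; "position": TCP position; "ee_rot": TCP orientation; "wrist_force": force on the tool from outside, world axes, zero at the start; "torque": the same for the moment, N m; "width": finger opening in m; "finger_force": force on a finger pad.
Only numpy, scipy, OpenCV 4.12 (cv2) and the standard library are available. Lean on these libraries where they do the work, as an engineer would, in place of code of your own. Each camera call takes 0.05 s, during which the arm holds its last target. There are 200 camera calls.

## Working session

There is one attempt and no reset: what is moved stays moved. The work goes in short steps, each a Python script; the robot and the scene stay as the last script left them, time stands still between calls to the robot, and variables do not carry over. Pictures are saved under pics/ and viewed, at most 11 in all, crops included, and the job is handed in when it is done.

```bash
mkdir -p pics
cat > h.py <<'E'
import numpy as np, cv2
from station import ctrl
def cap(n,f=None):
    c=ctrl.capture(n)
    if f: cv2.imwrite('pics/'+f,c['img'][:,:,::-1])
    return c
def ray(c,u,v):
    d=np.array(c['rotation'])@np.array([(u-c['cx'])/c['fx'],(v-c['cy'])/c['fy'],1.]); return np.array(c['origin']),d/np.linalg.norm(d)
def onz(c,u,v,z):
    o,d=ray(c,u,v); return o+d*(z-o[2])/d[2]
def tri(c1,p1,c2,p2):
    A=np.zeros((3,3));b=np.zeros(3);R=[ray(c1,*p1),ray(c2,*p2)]
    for o,d in R:
        M=np.eye(3)-np.outer(d,d);A+=M;b+=M@o
    x=np.linalg.solve(A,b); return x,[np.linalg.norm(np.cross(x-o,d)) for o,d in R]
def proj(c,p):
    q=np.array(c['rotation']).T@(np.array(p)-c['origin']); return q[0]/q[2]*c['fx']+c['cx'],q[1]/q[2]*c['fy']+c['cy']
E
python3 - <<'E'
from h import *
import pickle
for n in('scene','top'):
    c=cap(n,n+'0.png');print(n,c['fx'],c['cx'],c['cy'],np.round(c['origin'],3),np.round(c['rotation'],3).tolist())
    pickle.dump(c,open(n+'0.pkl','wb'))
s=ctrl.get_state();print(s['time'],s['position'],s['ee_rot'],s['width'],ctrl.pinch_z)
E
```

```text
scene 605.0147607228683 320.71245488805215 244.32863266118778 [0.07  1.129 0.654] [-2.039, 0.015, -2.744]
top 553.7447238338907 319.44585749733676 244.27008221913195 [0.33  0.209 1.257] [-3.014, -0.001, -1.556]
0.1 [ 0.16176057 -0.60349098  0.23077721] [-3.14058914e+00 -1.01914356e-04  2.61838135e-01] 0.08527516994318729 0.0187
```

View pics/scene0.png

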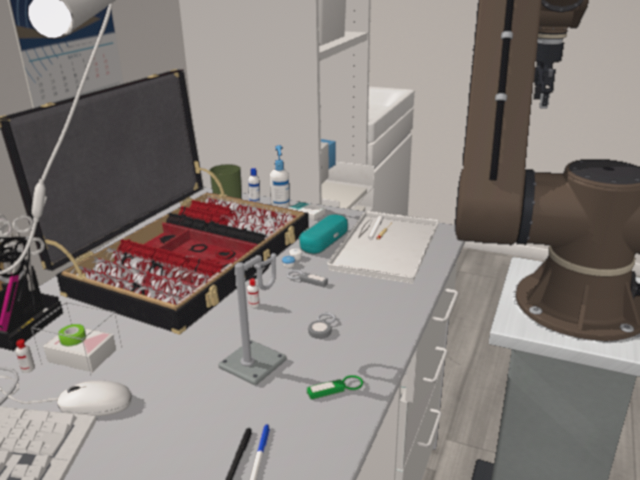

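View pics/top0.png

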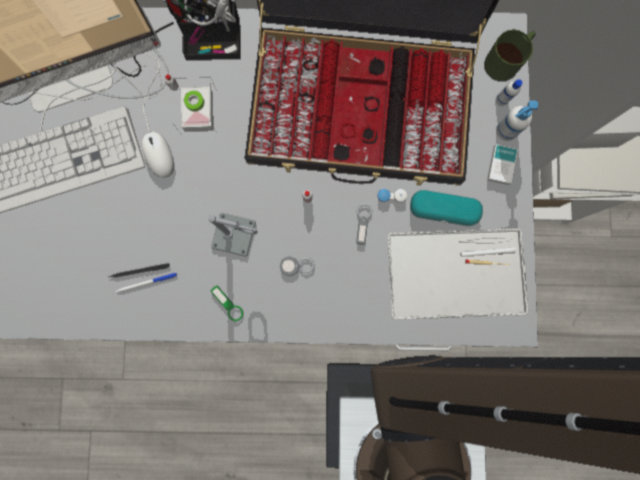

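The scene view shows the grey bar tag at about (312,279), the stand base at (252,362), its hook at (266,272), the disc tag at (320,328) and the green decoy at (335,387). In the top view the bar tag is at (363,225) with its ring up at (364,213), the stand at (233,236), the eye drops at (308,196), the lens case at (392,196) and the glasses case at (447,207). Rotations are returned as rpy. Next I'll enlarge the crops.

```bash
sed -i "s/^from station.*/from station import ctrl\nfrom scipy.spatial.transform import Rotation as Rn/; s/^    c=ctrl.capture(n)/    c=ctrl.capture(n); c['rotation']=Rn.from_euler('xyz',c['rotation']).as_matrix()/" h.py
cat > crop.py <<'E'
from h import *
import pickle
C={}
for n in('scene','top'):
    c=pickle.load(open(n+'0.pkl','rb'));c['rotation']=Rn.from_euler('xyz',c['rotation']).as_matrix();C[n]=c
E
python3 - <<'E'
from crop import *
def cr(n,x,y,w,h,W,H): return cv2.resize(C[n]['img'][y:y+h,x:x+w],(W,H),interpolation=cv2.INTER_CUBIC)
a=cr('scene',215,245,80,140,343,600); b=cr('top',200,200,70,70,400,400); d=cr('top',345,200,40,50,160,200); e=cr('scene',275,260,60,40,240,160)
M=np.zeros((600,800,3),np.uint8);M[:,:343]=a;M[:400,350:750]=b;M[400:,350:510]=d;M[400:560,520:760]=e
cv2.imwrite('pics/m1.png',M[:,:,::-1])
# bar tag: pixels in top
c=C['top'];g=c['img'][200:250,345:385].astype(int)
hsv=cv2.cvtColor(c['img'],cv2.COLOR_RGB2HSV)
print('desk rgb',c['img'][250,345],c['img'][228,362])
for u,v,z in[(363,225,.014),(364,213,.007),(233,236,.012),(308,196,.05),(392,196,.02),(447,207,.04),(290,266,.014),(310,268,.007)]: print(u,v,np.round(onz(c,u,v,z),3))
E
```

```text
desk rgb [164 165 164] [211 206 198]
363 225 [0.535 0.111 0.014]
364 213 [0.564 0.109 0.007]
233 236 [0.505 0.406 0.012]
308 196 [0.592 0.237 0.05 ]
392 196 [0.602 0.046 0.02 ]
447 207 [ 0.574 -0.074  0.04 ]
290 266 [0.439 0.275 0.014]
310 268 [0.436 0.23  0.007]
```

View pics/m1.png

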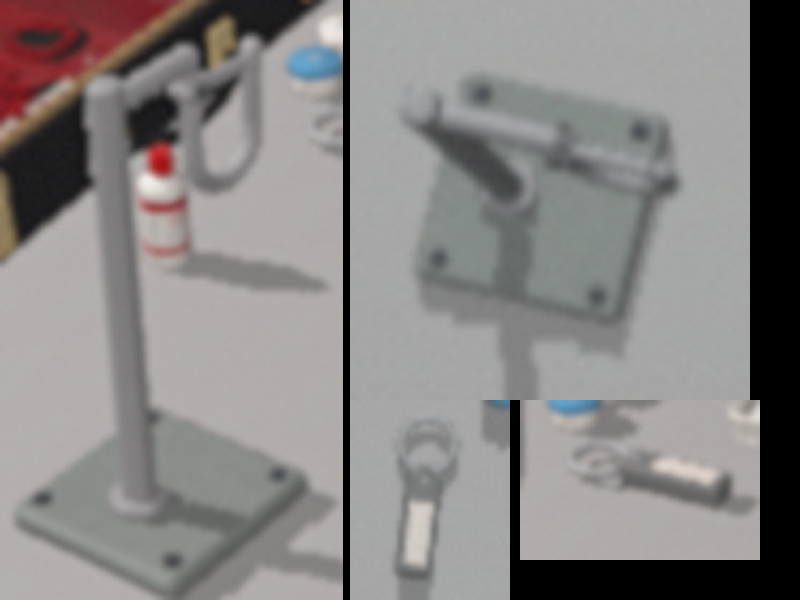

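The crops show the stand base corners at montage (465,75), (665,122), (612,322) and (415,280), with the nose tip at (670,183). In the scene crop the nose top is at (253,42). The tag's bar points away from the robot. I'll compute coordinates, then move the wrist camera over the tag and the hook.

Run:
```python
from crop import *
T,S=C['top'],C['scene']
t=lambda x,y:((x-350)/5.714+200-.4,y/5.714+200-.4); s=lambda x,y:(x/4.2875+215-.4,y/4.2857+245-.4)
P=[onz(T,*t(*p),.012)[:2] for p in[(465,75),(665,122),(612,322),(415,280)]]
P=np.array(P);print(np.round(P,3).tolist(),[round(np.linalg.norm(P[i]-P[i-1])*1e3) for i in range(4)])
d=(P[0]-P[1])+(P[3]-P[2]);yaw=np.arctan2(d[1],d[0]);o=P.mean(0)-.0325*np.array([np.cos(yaw),np.sin(yaw)])
print('yaw',np.degrees(yaw),'origin',o)
print('nose tri',tri(T,t(670,182),S,s(253,42)),'from base',o+np.array([np.cos(yaw),np.sin(yaw)])*-.038)
pt=tri(T,t(420,100),S,s(105,85));print('post top',pt,o+.045*np.array([np.cos(yaw),np.sin(yaw)]))
q=lambda x,y:((x-350)/4+345-.4,(y-400)/4+200-.4)
f=onz(T,*q(414,576),.01);r=onz(T,*q(429,422),.007);print('bar front',f,'ring far',r,np.linalg.norm(r-f),'exp .094')
ctrl.goto([.53,.11,.25],[np.pi,0,-.1]);c=cap('wrist','w1.png');print(c['origin'],ctrl.get_state()['time'])
nx=o-.02*np.array([np.cos(yaw),np.sin(yaw)])
import pickle;pickle.dump(c,open('w1.pkl','wb'))
ctrl.goto([nx[0],nx[1]-.03,.38],[np.pi,0,yaw]);c=cap('wrist','w2.png');print(c['origin'],ctrl.get_state()['time'])
pickle.dump(c,open('w2.pkl','wb'))
```

```text
[[0.559, 0.438], [0.541, 0.358], [0.46, 0.377], [0.476, 0.455]] [84, 82, 83, 80]
yaw 78.1652023112255 origin [0.50215187 0.37518926]
nose tri (array([0.49320639, 0.33605186, 0.1832105 ]), [np.float64(0.0024342745571387095), np.float64(0.0024342745571385134)]) from base [0.49435843 0.33799703]
post top (array([0.51430739, 0.41795117, 0.20228802]), [np.float64(0.0005388873120450324), np.float64(0.0005388873120448404)]) [0.51138094 0.4192327 ]
bar front [0.49265313 0.11621395 0.01      ] ring far [0.58235963 0.10789377 0.007     ] 0.09014144617633885 exp .094
[0.59835398 0.10269048 0.39187603] 2.975
[0.51244377 0.39232014 0.52120246] 4.0333
```

View pics/w1.png

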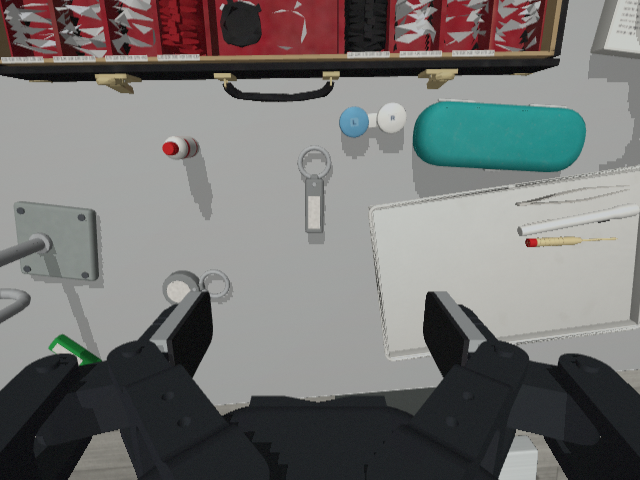

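View pics/w2.png

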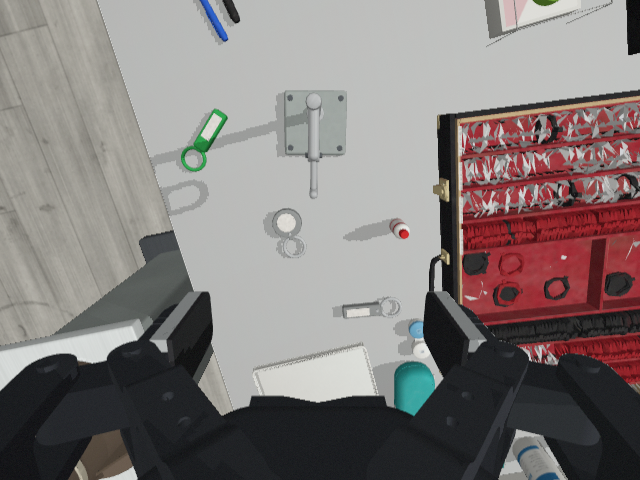

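In w1 the tag's bar runs from (314,233) to the ring's far end at (314,147), centred in the image. In w2 the hook nose is at (314,196), the post top at (314,101), and the arm is straight in the image.

Run:
```python
from h import *
import pickle
c=pickle.load(open('w2.pkl','rb'));n=onz(c,314,194,.182);p=onz(c,313.5,101,.199)
d=p[:2]-n[:2];print('nose',n,'post',p,np.linalg.norm(d),'exp .083',np.degrees(np.arctan2(d[1],d[0])))
c=pickle.load(open('w1.pkl','rb'))
im=c['img'][140:240,290:340].astype(int)
g=cv2.cvtColor(c['img'],cv2.COLOR_RGB2GRAY).astype(int)
print('rows',[(v,g[v,314]) for v in list(range(143,152))+list(range(226,238))])
print('cols',g[190,298:332],g[220,298:332])
for u,v,z in[(314.5,233,.007),(314.5,146.5,.007),(314.5,176,.014)]: print(np.round(onz(c,u,v,z),4))
```

```text
nose [0.49760626 0.33888876 0.182     ] post [0.51468612 0.4193743  0.199     ] 0.08227785183548113 exp .083 78.01898401154553
rows [(143, np.int64(164)), (144, np.int64(164)), (145, np.int64(159)), (146, np.int64(173)), (147, np.int64(169)), (148, np.int64(145)), (149, np.int64(114)), (150, np.int64(132)), (151, np.int64(158)), (226, np.int64(194)), (227, np.int64(192)), (228, np.int64(167)), (229, np.int64(132)), (230, np.int64(122)), (231, np.int64(119)), (232, np.int64(98)), (233, np.int64(122)), (234, np.int64(131)), (235, np.int64(130)), (236, np.int64(130)), (237, np.int64(130))]
cols [163 163 163 163 164 163 163  98 118 125 126 125 126 126 126 125 126 125
 124 125 125 124 126 115 100  80 140 142 163 163 163 163 163 163] [164 162 163 162 162 162 163 110 117 125 178 192 192 192 191 188 185 185
 188 187 190 190  94 109  94 111 131 162 162 162 162 162 162 162]
[0.4931 0.1165 0.007 ]
[0.5867 0.1068 0.007 ]
[0.5569 0.1098 0.014 ]
```

The measured length is 94.0 mm, as expected, and the nose-to-post distance is 82 mm against 83 expected. Now I'll grasp the tag.

Run:
```python
from h import *
import pickle
y=-.103;p=np.array([.526,.1128]);O=[np.pi,0,y]
ctrl.move_gripper(.055,60)
ctrl.goto([*p,.09],O)
print(ctrl.movel([*p,.0025],rate=.08,max_force=8),ctrl.get_state()['position'])
ctrl.move_gripper(0.0,90);s=ctrl.get_state();print(s['width'],s['finger_force'],s['position'],s['ee_rot'])
ctrl.movel([*p,.22],rate=.15)
s=ctrl.get_state();print(s['width'],s['time'],s['wrist_force'])
c=cap('wrist','w3.png');pickle.dump(c,open('w3.pkl','wb'))
```

```text
False [0.52626284 0.11282422 0.0029315 ]
0.017206364504560007 88.61708521842957 [0.52612117 0.11281081 0.00317583] [-3.14149540e+00 -6.65908221e-04 -1.02932964e-01]
0.017199275505766692 9.0583 [-0.75726014 -0.15279326 -0.68553803]
```

View pics/w3.png

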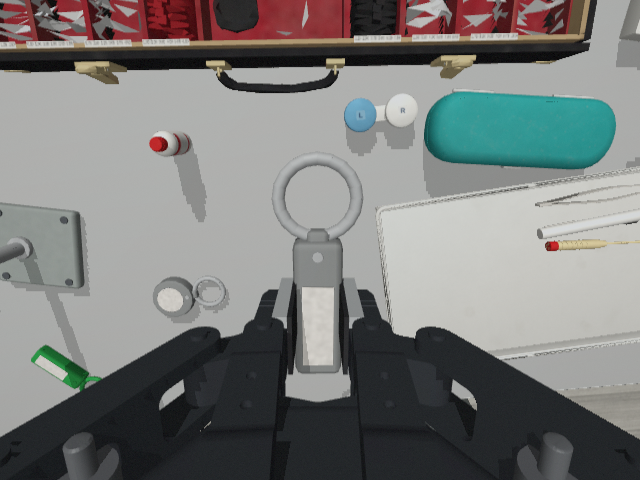

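The ring is held squarely: its far end is at (317,155), outer width spans 272 to 363, and the bar is straight. I'll compute the ring offset, bring the ring over the nose and check.

```bash
cat >> h.py <<'E'
SY=np.radians(78.1);SO=np.array([.505,.3757,0.]);ST=Rn.from_euler('z',SY)
OFF=np.array([.059,0,.0]) # ring end in tool-aligned frame (x along bar, z up), set below
def pose(ring,tilt=0):
    """ring end at stand coords, ring end raised by tilt -> TCP pos, rpy"""
    B=ST*Rn.from_euler('y',-tilt)
    return SO+ST.apply(ring)-B.apply(OFF), (B*Rn.from_euler('x',np.pi)).as_euler('xyz')
E
python3 - <<'E'
from h import *
import pickle,re
c=pickle.load(open('w3.pkl','rb'));s=ctrl.get_state()
P=onz(c,317.5,152.5,s['position'][2]+.004);a=onz(c,272.5,195,s['position'][2]+.004);b=onz(c,362.5,195,s['position'][2]+.004)
R=Rn.from_euler('z',s['ee_rot'][2]).inv()
e=R.apply(P-s['position']);print('outer end rel tool',e,'ring dia',np.linalg.norm(a-b),'mid',R.apply((a+b)/2-s['position']))
OFFv=[e[0]-.0025,e[1],.004];print(OFFv)
t=open('h.py').read();open('h.py','w').write(re.sub(r'OFF=np.array\(.*?\)','OFF=np.array([%.4f,%.4f,%.4f])'%tuple(OFFv),t))
E
python3 - <<'E'
from h import *
import pickle
ctrl.goto(*pose([-.10,0,.24])); ctrl.movel(pose([-.022,0,.215])[0],rate=.12)
s=ctrl.get_state();print(s['time'],s['position'],s['ee_rot'],OFF)
c=cap('wrist','w4.png');pickle.dump(c,open('w4.pkl','wb'))
d=cap('scene');cv2.imwrite('pics/s4.png',cv2.resize(d['img'][230:310,210:310,::-1],(750,600),interpolation=cv2.INTER_CUBIC))
print('nose pix expected',proj(c,SO+ST.apply([-.038,0,.184])))
E
```

```text
outer end rel tool [6.19775438e-02 4.15604151e-05 4.00000000e-03] ring dia 0.03505993001321647 mid [4.58267551e-02 4.55859144e-05 4.00000000e-03]
[np.float64(0.05947754379683638), np.float64(4.156041512861229e-05), 0.004]
11.0833 [0.48810877 0.29569332 0.21105294] [-3.14152552e+00  1.90588163e-04  1.36313354e+00] [0.0595 0.     0.004 ]
nose pix expected (np.float64(317.75053761431076), np.float64(188.82756985603316))
```

View pics/w4.png

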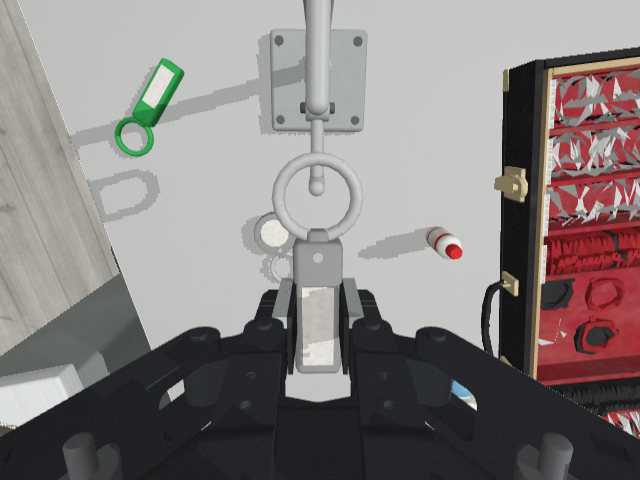

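View pics/s4.png

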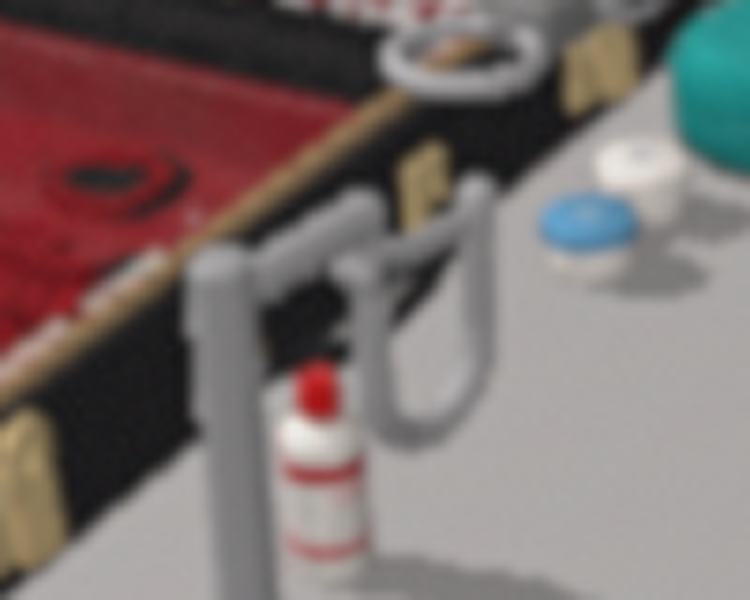

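The nose tip appears at (317,186), inside the ring and within about 1 mm of the prediction. The scene crop confirms the ring is above the hook. Pushing down now.

Run:
```python
from h import *
import pickle
for z in(.18,.165,.158,.152,.146):
    r=ctrl.movel(pose([-.0215,0,z])[0],rate=.06,max_force=20);s=ctrl.get_state()
    print(z,r,np.round(s['position'],4),np.round(s['wrist_force'],1))
    if r: break
print(s['time'])
c=cap('wrist','w5.png');d=cap('scene')
a=cv2.resize(d['img'][230:310,220:300,::-1],(400,400),interpolation=cv2.INTER_CUBIC);b=cv2.resize(c['img'][100:260,237:397,::-1],(400,400))
cv2.imwrite('pics/m5.png',np.hstack([a,b]))
```

```text
0.18 False [0.4883 0.2964 0.176 ] [-0.   0.3  0.6]
0.165 False [0.488  0.2962 0.1605] [-0.7 -1.7 -0.1]
0.158 False [0.4881 0.2963 0.1536] [-0.4 -1.5  0.1]
0.152 False [0.488  0.2963 0.1475] [-0.1 -2.  -0.4]
0.146 False [0.4882 0.2965 0.1417] [-1.2 -0.4 -1.7]
13.0833
```

View pics/m5.png

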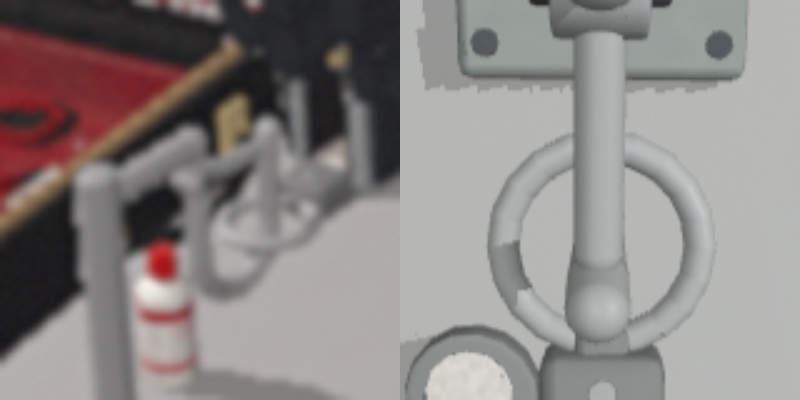

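The scene and wrist crops show the gate shut, with the ring's far wire under it and the nose standing inside the ring. Next I'll tilt the bar down towards vertical, then release.

Run:
```python
from h import *
for i in range(1,8):
    t=np.radians(10*i);r=[-.0215+.003*i/7,0,.146-.005*i/7]
    p,o=pose(r,t)
    try: f=ctrl.movel(p,o,rate=.05,max_force=15)
    except ctrl.IKError as e: print('IK',i,e);break
    s=ctrl.get_state();print(10*i,f,np.round(s['position'],3),np.round(s['wrist_force'],1),np.round(s['q'],2),s['time'])
    if f: break
c=cap('wrist');d=cap('scene')
a=cv2.resize(d['img'][230:330,220:320,::-1],(400,400),interpolation=cv2.INTER_CUBIC);b=cv2.resize(c['img'][80:280,217:417,::-1],(400,400))
cv2.imwrite('pics/m6.png',np.hstack([a,b]))
```

```text
10 False [0.489 0.298 0.131] [ 1.1 -0.3 -0.3] [0.37 0.51 1.87 0.23 0.68 0.4 ] 13.5583
20 False [0.49  0.302 0.121] [ 1.2 -0.  -0.5] [0.3  0.52 1.94 0.57 0.58 0.05] 14.025
30 False [0.491 0.308 0.111] [ 0.1  0.8 -0.5] [ 0.24  0.54  2.01  0.98  0.57 -0.39] 14.5333
40 False [0.492 0.315 0.102] [-0.3  1.1 -0.4] [ 0.19  0.59  2.07  1.35  0.65 -0.8 ] 15.025
50 False [0.494 0.322 0.094] [ 0.4  0.7 -0.7] [ 0.14  0.67  2.11  1.59  0.8  -1.09] 15.4333
60 False [0.495 0.332 0.088] [-0.1 -0.4  0.3] [ 0.11  0.75  2.14  1.73  0.98 -1.28] 15.8083
70 False [0.498 0.342 0.084] [-0.   0.8  0.3] [ 0.09  0.85  2.15  1.81  1.18 -1.42] 16.1833
```

View pics/m6.png

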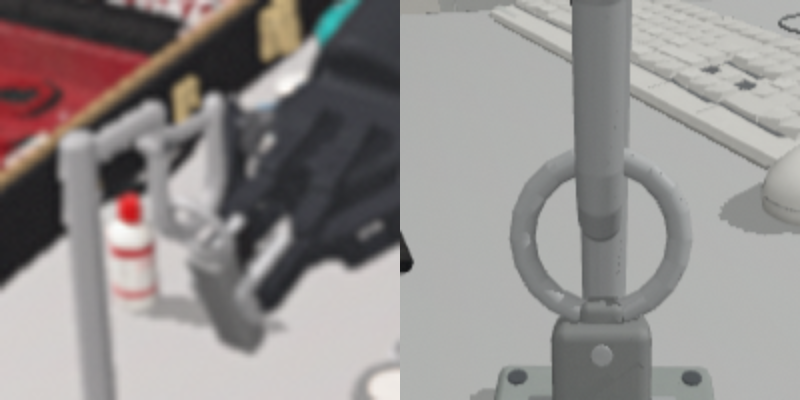

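The bar now hangs at about 70°, with its ring threaded on the bowl and no contact force. I'll release it and back out along the tool axis.

Run:
```python
from h import *
s=ctrl.get_state();w=s['width']
ctrl.movel(pose([-.0185,0,.138],np.radians(70))[0],rate=.03,max_force=4)
ctrl.move_gripper(w+.012,20);ctrl.hold(.5);ctrl.move_gripper(.06)
s=ctrl.get_state();z=Rn.from_euler('xyz',s['ee_rot']).apply([0,0,1])
ctrl.movel(s['position']-.13*z,rate=.08)
ctrl.hold(4);s=ctrl.get_state();print(s['time'],s['wrist_force'],s['width'])
ims=[]
for k in range(2):
    d=cap('scene');ims.append(cv2.resize(d['img'][230:330,220:320,::-1],(400,400),interpolation=cv2.INTER_CUBIC));ctrl.hold(.4)
print('motion',cv2.absdiff(*ims).max())
c=cap('wrist')
cv2.imwrite('pics/m7.png',np.hstack([ims[1],cv2.resize(c['img'][:,80:560,::-1],(400,400))]))
```

```text
23.4833 [-0.1439471   0.11025243 -0.28642541] 0.059960138872007324
motion 5
```

View pics/m7.png

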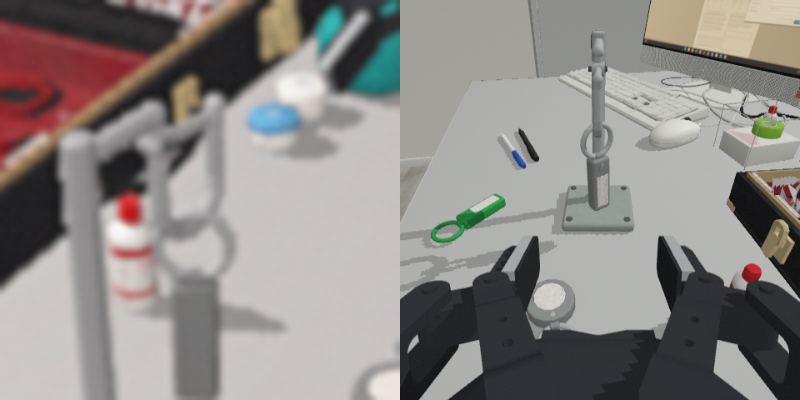

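The tag hangs still and free below the shut gate, and the gripper is clear of everything.

```bash
python3 -c "
from station import ctrl
print(ctrl.sign_off())"
```

```text
the job is handed in; nothing more can be done
None
```

The bar tag hangs still from the snap hook behind the shut gate with the gripper clear, and the job was handed in at about 24 s; the sign-off call gave no verdict.

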